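# Secure the loaded vial rack in its transport cradle with the cam lever

## Robot

A 6-joint arm with a two-finger parallel gripper is mounted at the origin on a cart in front of the work surface, level with it; the furniture and walls round the work are solid. World frame = base frame: x ahead of the robot, y to its left, z up, the work surface at z = 0. Lengths are in m, angles in degrees, forces in N, time in s.
With the tool pointing down it reaches from about 0.35 to 0.775 m from the base axis. Payload 5.5 kg.
Tool frame: the origin (TCP) lies at the very end of the fingers, on their centre line; the grasp point (between the pads) lies 19 mm behind it (grip_depth is the distance from the TCP to the grasp point, in m); z points along the fingers, y is the direction in which the jaws open and shut (so a half turn about z gives the same grasp; the last joint's range is limited). The gripper opens to 85 mm and grips with 20 to 120 N. Pads are 22 mm wide; open, the fingers measure 114 mm over their backs; the gripper's body (76 mm by 85 mm) begins 54 mm behind the grasp point. The pads swing forward as they close: fully open they stand 13 mm farther back than shut.
Start: joints at [67.575, 17.945, 2.641, 74.691, 0, 82.002], TCP at [0.143, 0.557, 0.231] pointing down, gripper open.
Joint ranges: [-158.12, 158.12], [-49.38, 96.58], [-58.88, 72.47], [-126.05, 133.96], [-84.25, 85.87], [-180, 180]. Speed limits (degrees/s): [147.25, 147.25, 180, 180, 180, 180].

## Interface

Orientations are given as a 3x3 rotation matrix whose columns are the frame's x, y, z axes.
In Python, from bench import * gives the robot as it stands.
- The arm moves only by the tool send_rows, never from a script. Its argument "series" is a list of rows, each a list of 7 numbers: the shift along the world's x, y, z in m, then the turn, a rotation vector about the world's x, y, z in degrees, then the opening, from -1 (shut) to 1 (fully open). In form: [[dx, dy, dz, wx, wy, wz, gripper], ...]. A call has exactly 5 rows; each row shifts and turns the pose as measured when the row begins; what a row does not reach is not made up. A row lasts 1/8 s, in which the tool goes at most 62.5 mm and 10.7 degrees, less where a joint would pass 70% of its speed; a pose out of reach is approached as far as the arm can. A call is refused whole if a number of a shift passes 0.0625 or a number of a turn 10.7, either way. A call with a gripper value outside its range is refused whole. The fingers move at their own pace and stop on an object; the grip force is fixed at half the most. Time passes only in rows, so rows that do not move let the fingers close, or fill a call up. It gives the time, the measured TCP pose, the force and the opening at its end, in the units of the state.
- read_state(): the state, without advancing time (a new reading comes with each control period).
- get_image(name): name is "scene" or "top" or "wrist"; returns a dict with "img" (420x560x3 uint8, red, green, blue), "range_z" (420x560 float32, m along the optical axis (not along the pixel's ray), 0 where there is no reading), "K" (3x3 intrinsics, pixels), "dist_coeffs" ([k1, k2, p1, p2, k3] as OpenCV has them; the pictures are not rectified), "rvec" (rotation vector, rad) and "tvec" (3), from world to camera coordinates, as OpenCV has them. Camera axes: x right, y down, z forward; pixel columns grow to the right and rows downward; lengths in m; the calibration is good to about 2 mm. A picture is of the moment at which its call begins.
- hand_in(): hands the job in, once; it reports no verdict.
The state is a dict: "time": time; "joint_positions": joint angles; "joint_velocities": joint speeds; "joint_efforts": joint torques, N m; "tcp_pos": TCP position; "eef_rot": TCP orientation; "ft_force": force on the tool from outside, world axes, zero at the start; "ft_torque": the same for the moment, N m; "finger_gap": finger opening in m.
Only numpy, scipy, OpenCV 4.12 (cv2) and the standard library are available. Lean on these libraries where they do the work, as an engineer would, in place of code of your own. Each camera call takes 0.05 s, during which the arm holds its last target. There are 200 camera calls.

## Task

The van is about to drive off: push the loaded vial rack along its cradle right up against the end stop, then swing the red cam lever clockwise (seen from above) just far enough to nip the rack against the sprung pad, so that the pad's black pointer stands in the green field and never runs well into the red. Let go and leave the rack clamped like that, with the vials upright and the loose things around the cradle undisturbed.

Things in the scene. Friction and masses are not known exactly. Their poses are not given: they have to be found in the camera images.
- cradle: Fixed aluminium plate 244x205x8 mm, top 8 mm up. Origin: under its middle, on the worktop; x along the channel to the end stop (away from robot), y left to the sprung pad. End-stop face at x=+102 mm (26 mm high above plate); right guide face at y=-37 mm (20 mm high, gap x -14 to +82 mm for the cam); channel open at -x.
- rack_center (a point): Middle, half-way up, of the loose blue vial rack: 124 long, 66 wide, 30 mm high, about 0.26 kg; four capped vials sit firmly in it, tops 63 mm above its underside. It stands on the plate, long side along the channel, short of the stop. Site y runs along the rack towards the robot, x towards the pad. Against the stop it is at cradle x=+40 mm.
- cam_pivot (a point): Fixed point on the cam's vertical axis, 72 mm above the worktop, at cradle x=+45, y=-48 mm, right of the rack. The cam is a steel disc of radius 22 mm set 14 mm off this axis, 12 to 42 mm above the worktop; lift towards the rack 14 mm x (1 - cos(lever angle)), from 3 mm behind the guide's face.
- lever_knob (a point): Middle of the upright black round knob on the red cam lever: diameter 18 mm, 51 to 93 mm above the worktop, 85 mm from the pivot; red arm below it 43 to 51 mm up. Push it sideways in an arc about cam_pivot, clockwise from above. At lever angle a it lies, seen from the pivot, at -0.8 - a rad from cradle +x (counter-clockwise positive).
- cam_lever (a joint): Cam lever angle, rad: 0 = slack, grows clockwise from above to 2.45 (far overrun). Stiff, stays where left; about 3 N at the knob to move free, up to 6 N when clamping. In the green it reads about 1.3 to 2.3, depending on where the fence is set.
- pad_face (a point): Middle of the rubber face of the sprung pad left of the channel, 25.5 mm above the worktop; pad 100 mm long, 33 mm high, moves with the pad; axes as the cradle's (it yields along +y). Its grey fence is bolted at a different distance each time: free, the face is at cradle y=+34 to +42 mm, so the rack has 5 to 13 mm of play.
- pad (a joint): How far the pad is pressed back, m: 0 = free, up to 0.017; spring 1.5 N per mm. Its black pointer lies on top over a white/green/red field on the fence: white 0 to 2.5 mm, green 2.5 to 6.5 mm, red beyond.
- fuse_carton: Loose bystander: small white and blue carton 36 x 62 x 22 mm, to the right of the cradle; origin under its middle.
- marker_pen: Loose bystander: black and white marker pen 135 mm long, lying to the right; origin under its middle.
- glass_beaker: Loose bystander: small clear beaker, 50 mm wide, 59 mm high, behind on the right; origin under its middle.
- rubber_bulb: Loose bystander: red rubber bulb, 53 mm wide, 76 mm high, behind the cradle; origin under its middle.
- open_spanner: Loose bystander: open-ended spanner 147 mm long, lying far left; origin under its middle.

How it is judged:
By the outcome, as a careful person would: the job done as asked, in the order asked, and still so for the second after the job is handed in, with the robot touching nothing.
It also fails if it takes over 54 s, if anything falls off the work surface, if the arm or the gripper's body presses on something with over 40 N, if the wrist force passes 120 N, or if a joint passes its speed limit or range.

## Working session

There is one attempt and no reset: what is moved stays moved. The work goes in short steps, Python scripts to look and compute and a tool call to move; the robot and the scene stay as the last step left them, time stands still between calls to the robot, and variables do not carry over. Pictures are saved under pics/ and viewed, about 8 in all and at most 12, crops included, and the job is handed in when it is done.

Besides the shell and the picture viewer there is one more tool, called by a JSON object that holds its "api" and its "payload". send_rows: Moves the arm, as the interface text tells. Its arguments: {"type":"object","properties":{"series":{"type":"array"}},"required":["series"]}

```bash
ls; mkdir -p pics; cat > h.py <<'E'
from bench import *
import numpy as np, cv2
def shot(n,f):
    d=get_image(n); np.savez('pics/%s.npz'%f,**d); cv2.imwrite('pics/%s.png'%f,d['img'][:,:,::-1]); return d
def load(f): return dict(np.load('pics/%s.npz'%f))
def px2w(d,u,v,z=None):
    R=cv2.Rodrigues(d['rvec'])[0]; t=d['tvec'].reshape(3)
    p=cv2.undistortPoints(np.array([[[u,v]]],float),d['K'],d['dist_coeffs'])[0,0]
    r=R.T@np.array([p[0],p[1],1]); c=-R.T@t
    s=(z-c[2])/r[2] if z is not None else d['range_z'][int(v),int(u)]
    return c+s*r
def w2px(d,P): return cv2.projectPoints(np.array(P,float).reshape(-1,3),d['rvec'],d['tvec'],d['K'],d['dist_coeffs'])[0][:,0]
E
python3 - <<'E'
from h import *
a=shot('top','t0');b=shot('scene','s0')
print(read_state())
E
```

```text
pics
{'time': 0.1, 'joint_positions': array([ 6.75759605e+01,  1.79875777e+01,  2.58352532e+00,  7.46921518e+01,
       -1.82614412e-04,  8.20011770e+01]), 'joint_velocities': array([-0.00274435, -0.18294487,  0.1788913 , -0.00758702,  0.03062242,
       -0.07550716]), 'joint_efforts': array([ 1.81105195e-03, -4.81727600e+01,  2.99243850e+01,  1.27681618e-02,
       -2.05829733e-04,  1.98505182e-05]), 'tcp_pos': array([0.14307559, 0.55643343, 0.23048766]), 'eef_rot': array([[-9.68473543e-01,  2.49115615e-01, -6.37552091e-04],
       [ 2.49116324e-01,  9.68472325e-01, -1.55333248e-03],
       [ 2.30492182e-04, -1.66318604e-03, -9.99998590e-01]]), 'ft_force': array([ 0.08856851,  0.17704357, -0.08556641]), 'ft_torque': array([ 0.00184015, -0.02986831,  0.03763556]), 'finger_gap': 0.08546041281822474}
```

View pics/t0.png

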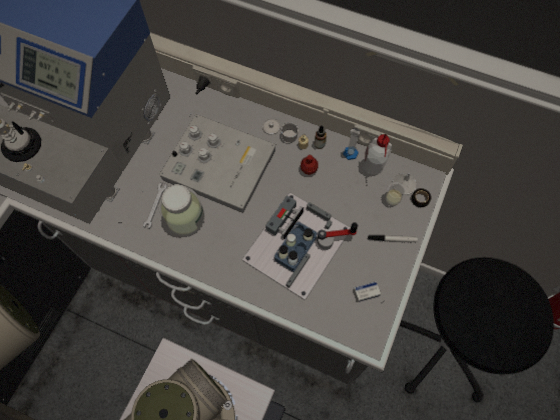

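View pics/s0.png

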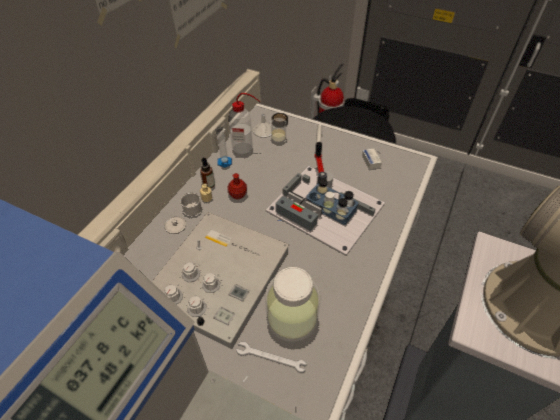

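The top picture shows the cradle around (298,244), the knob at about (353,229), the pen at (392,239), the carton at (368,292) and the bulb at (310,165). I'll enlarge the crops.

```bash
python3 - <<'E'
from h import *
a=load('t0');b=load('s0')
def crop(d,x0,y0,w,h,k): return cv2.resize(d['img'][y0:y0+h,x0:x0+w,::-1],None,fx=k,fy=k,interpolation=cv2.INTER_CUBIC)
im=crop(a,235,180,130,120,6); im=cv2.convertScaleAbs(im,alpha=1.5)
for i in range(0,130,10): cv2.putText(im,str(235+i),(i*6,8),0,.3,(0,255,255)); cv2.line(im,(i*6,8),(i*6,14),(0,255,255))
for i in range(0,120,10): cv2.putText(im,str(180+i),(0,i*6+4),0,.3,(0,255,255)); cv2.line(im,(22,i*6),(28,i*6),(0,255,255))
cv2.imwrite('pics/c1.png',im)
for n,u,v in [('base',190,400),('knob',353,229),('plate',262,258),('rack',290,250),('table',330,270)]: print(n,px2w(a,u,v).round(3))
print(w2px(a,[[0,0,0],[.5,0,0],[.5,.1,0]]), -cv2.Rodrigues(a['rvec'])[0].T@a['tvec'].reshape(3))
E
```

```text
base [ 0.043 -0.037  0.309]
knob [ 0.596 -0.192  0.084]
plate [0.448 0.009 0.008]
rack [ 0.489 -0.056  0.041]
table [ 0.491 -0.174  0.006]
[[188.56812735 421.16708285]
 [272.91876865 243.80438828]
 [240.64713043 230.39391564]] [ 0.03792634 -0.24091961  1.41982654]
```

View pics/c1.png

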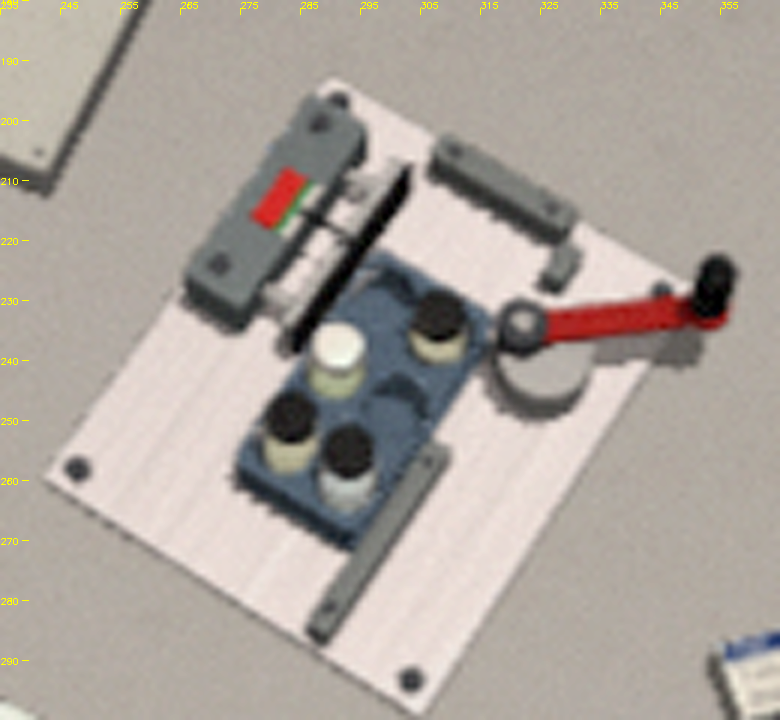

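```bash
cat > geo.py <<'E'
from h import *
from scipy.optimize import least_squares
a=load('t0')
P=lambda x,y,z:px2w(a,x/6+235,y/6+180,z)[:2]
C=np.array([P(45,480,.008),P(420,716,.008),P(335,82,.008),P(705,290,.008)])
L=np.array([[-.122,.1025],[-.122,-.1025],[.122,.1025],[.122,-.1025]])
T=lambda p,q:np.asarray(q)@np.array([[np.cos(p[2]),np.sin(p[2])],[-np.sin(p[2]),np.cos(p[2])]])+p[:2]
s=least_squares(lambda p:(T(p,L)-C).ravel(),[.5,-.05,-.2]); p=s.x
inv=lambda w:(np.asarray(w)-p[:2])@np.array([[np.cos(p[2]),-np.sin(p[2])],[np.sin(p[2]),np.cos(p[2])]])
E
python3 - <<'E'
from geo import *
print(p,np.degrees(p[2]),(s.fun*1000).round(1))
pr=lambda n,x,y,z:print(n,(1000*inv(P(x,y,z))).round(1),P(x,y,z).round(4))
pr('knob',718,262,.093);pr('pivot',522,315,.075)
for q in [(240,465),(352,535),(375,250),(490,318)]: pr('rackcorner',*q,.038)
for q in [(408,165),(290,352)]: pr('pad',*q,.042)
pr('stop',430,165,.034); pr('stop',560,240,.034)
pr('ptr',305,215,.045)
print('pivot pred',T(p,[.045,-.048]))
E
```

```text
[ 0.52453784 -0.06510571 -0.16562942] -9.489866924644032 [ 0.2  0.4 -1.8 -2.6  3.   1.5 -1.4  0.7]
knob [ 103.6 -110.1] [ 0.6085 -0.1908]
pivot [ 41.5 -48.2] [ 0.5575 -0.1195]
rackcorner [-75.5  25.4] [ 0.4543 -0.0276]
rackcorner [-75.4 -34.2] [ 0.4445 -0.0864]
rackcorner [45.3 31. ] [ 0.5743 -0.042 ]
rackcorner [ 45.8 -31.1] [ 0.5645 -0.1033]
pad [88.3 40.3] [ 0.6182 -0.0399]
pad [-19.4  35.4] [ 0.5113 -0.027 ]
stop [97.  33.4] [ 0.6258 -0.0481]
stop [ 97.8 -37.1] [ 0.6149 -0.1179]
ptr [39.8 65.9] [ 0.5747 -0.0066]
pivot pred [ 0.56100809 -0.11986811]
```

The rack's centre is at about cradle (-15,-1), roughly 55 mm short of the stop, and the lever is slack. Before moving I'll check obstacle heights along the transit.

```bash
python3 - <<'E'
from geo import *
for n,u,v in [('jar',177,197),('jarbody',185,222),('counter front',200,258),('beaker',395,192),('carton',368,290),('pen',392,239),('bulb',310,160)]: print(n,px2w(a,u,v).round(3))
p[2]=np.radians(-8.7)
for n,q in [('preA',[-.115,0]),('pushend',[-.033,0]),('rack',[-.015,0])]: print(n,T(p,q).round(4))
print(w2px(a,[[.143,.557,.23],[.35,.2,.2],[.41,-.048,.05]]))
E
```

```text
jar [0.47  0.257 0.148]
jarbody [0.431 0.223 0.096]
counter front [0.378 0.164 0.011]
beaker [ 0.779 -0.259  0.019]
carton [ 0.474 -0.287  0.027]
pen [ 0.642 -0.298  0.012]
bulb [ 0.752 -0.004  0.067]
preA [ 0.4109 -0.0477]
pushend [ 0.4919 -0.0601]
rack [ 0.5097 -0.0628]
[[-10.98966027 251.59358866]
 [170.13280684 237.45114877]
 [275.11320433 273.68839503]]
```

{"api": "send_rows", "payload": {"series": [[0.03,-0.05,0,0,0,5.7,-1],[0.03,-0.05,0,0,0,0,-1],[0.03,-0.05,0,0,0,0,-1],[0.03,-0.05,0,0,0,0,-1],[0.03,-0.05,0,0,0,0,-1]]}}

```text
time: 0.72
tcp_pos: [0.2938, 0.3018, 0.2273]
eef_rot: [[-0.99, 0.14, -0.002], [0.14, 0.99, -0.004], [0.001, -0.004, -1.0]]
ft_force: [1.1, 0.5, 0.1]
finger_gap: -0.0
```

{"api": "send_rows", "payload": {"series": [[0.02,-0.06,0,0,0,0,-1],[0.02,-0.06,0,0,0,0,-1],[0.02,-0.06,0,0,0,0,-1],[0.02,-0.06,0,0,0,0,-1],[0.02,-0.06,0,0,0,0,-1]]}}

```text
time: 1.35
tcp_pos: [0.3914, 0.0047, 0.2268]
eef_rot: [[-0.99, 0.138, 0.001], [0.138, 0.99, -0.004], [-0.001, -0.004, -1.0]]
ft_force: [1.5, 1.0, -0.0]
finger_gap: 0.0001
```

{"api": "send_rows", "payload": {"series": [[0.01,-0.04,-0.04,0,0,0,-1],[0,0,-0.05,0,0,0,-1],[0,0,-0.05,0,0,0,-1],[0,0,-0.02,0,0,0,-1],[0,0,0,0,0,0,-1]]}}

```text
time: 1.98
tcp_pos: [0.402, -0.0422, 0.0623]
eef_rot: [[-0.989, 0.149, 0.003], [0.149, 0.989, -0.005], [-0.003, -0.004, -1.0]]
ft_force: [-0.3, 0.0, 0.8]
finger_gap: -0.0001
```

{"api": "send_rows", "payload": {"series": [[0,-0.004,-0.02,0,0,0,-1],[0,0,-0.018,0,0,0,-1],[0.012,-0.002,-0.003,0,0,0,-1],[0.012,-0.002,0,0,0,0,-1],[0.008,-0.001,0,0,0,0,-1]]}}

```text
time: 2.6
tcp_pos: [0.4398, -0.0523, 0.0252]
eef_rot: [[-0.989, 0.149, 0.009], [0.149, 0.989, -0.007], [-0.01, -0.005, -1.0]]
ft_force: [-0.5, 0.2, -0.3]
finger_gap: 0.0003
```

{"api": "send_rows", "payload": {"series": [[0.007,-0.001,0,0,0,0,-1],[0.007,-0.001,0,0,0,0,-1],[0.007,-0.001,0,0,0,0,-1],[0.006,-0.001,0,0,0,0,-1],[0.006,-0.001,0,0,0,0,-1]]}}

```text
time: 3.22
tcp_pos: [0.4734, -0.0571, 0.0256]
eef_rot: [[-0.989, 0.148, 0.006], [0.148, 0.989, -0.006], [-0.007, -0.005, -1.0]]
ft_force: [-3.5, 0.7, 3.2]
finger_gap: 0.0004
```

{"api": "send_rows", "payload": {"series": [[0.005,-0.001,0,0,0,0,-1],[0.004,0,0,0,0,0,-1],[0.004,-0.001,0,0,0,0,-1],[0.002,0,0,0,0,0,-1],[0.001,0,0,0,0,0,-1]]}}

```text
time: 3.85
tcp_pos: [0.4899, -0.0592, 0.0256]
eef_rot: [[-0.989, 0.148, 0.005], [0.148, 0.989, -0.006], [-0.005, -0.006, -1.0]]
ft_force: [-4.4, 0.3, 2.5]
finger_gap: 0.0
```

{"api": "send_rows", "payload": {"series": [[0.002,0,0,0,0,0,-1],[0.002,0,0,0,0,0,-1],[0.002,-0.001,0,0,0,0,-1],[0.001,0,0,0,0,0,-1],[0.001,0,0,0,0,0,-1]]}}

```text
time: 4.47
tcp_pos: [0.4908, -0.0589, 0.0247]
eef_rot: [[-0.989, 0.148, -0.009], [0.148, 0.989, -0.005], [0.008, -0.006, -1.0]]
ft_force: [-6.5, -0.3, 5.4]
finger_gap: 0.0001
```

{"api": "send_rows", "payload": {"series": [[0.005,-0.001,0,0,0,0,-1],[0.006,-0.001,0,0,0,0,-1],[0.006,-0.001,0,0,0,0,-1],[0.004,0,0,0,0,0,-1],[0.002,0,0,0,0,0,-1]]}}

```text
time: 5.1
tcp_pos: [0.4903, -0.0583, 0.0225]
eef_rot: [[-0.987, 0.149, -0.052], [0.149, 0.989, -0.002], [0.051, -0.01, -0.999]]
ft_force: [-5.5, -1.8, 5.3]
finger_gap: 0.0001
```

```bash
python3 - <<'E'
from h import *
a=shot('top','t1')
im=cv2.resize(a['img'][180:300,235:365,::-1],None,fx=6,fy=6,interpolation=cv2.INTER_CUBIC)
cv2.imwrite('pics/c2.png',cv2.convertScaleAbs(im,alpha=1.5)); s=read_state(); print(s['joint_positions'],s['ft_force'])
E
```

```text
[-15.54995193  20.87628509 -24.97672227  46.98258826  -0.89421525
  -6.94431092] [-8.35581413 -1.25576541  6.30766313]
```

View pics/c2.png

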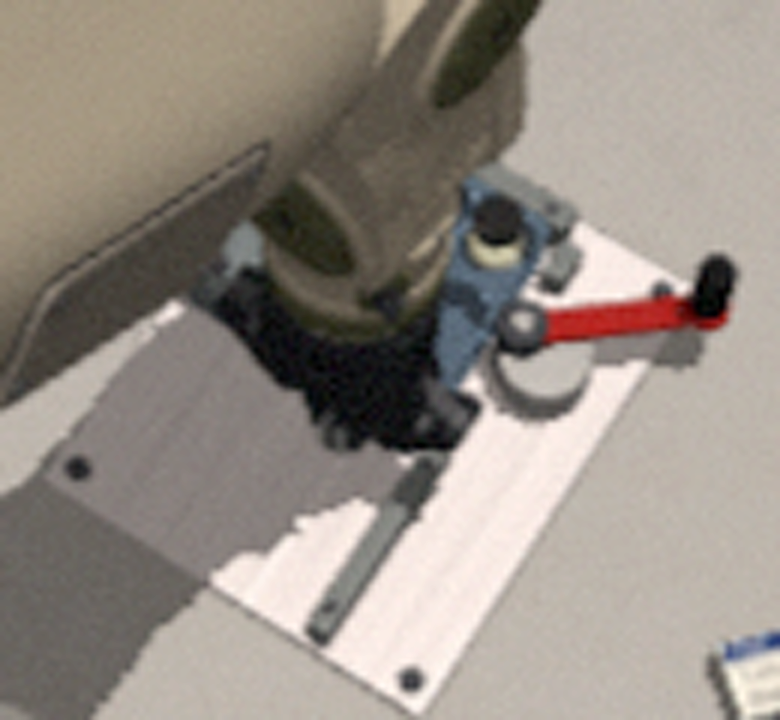

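The rack's far end now meets the stop at crop (530,190), and the tool has tilted 3°. I'll back off, straighten up and go over to the knob.

{"api": "send_rows", "payload": {"series": [[-0.012,0.002,0,0,-1,0,-1],[-0.015,0.002,0,0,-2,0,-1],[-0.005,0,0.03,0,0,0,-1],[0,0,0.05,0,0,0,-1],[0,0,0.05,0,0,0,-1]]}}

```text
time: 5.78
tcp_pos: [0.4601, -0.0544, 0.1527]
eef_rot: [[-0.989, 0.15, 0.006], [0.15, 0.989, -0.001], [-0.006, -0.0, -1.0]]
ft_force: [1.2, 0.5, 0.2]
finger_gap: 0.0003
```

{"api": "send_rows", "payload": {"series": [[0.03,-0.02,0.02,0,0,10,-1],[0.045,-0.03,0,0,0,10,-1],[0.045,-0.03,0,0,0,10,-1],[0.04,-0.025,0,0,0,10,-1],[0.015,-0.01,0,0,0,4,-1]]}}

```text
time: 6.4
tcp_pos: [0.6491, -0.1748, 0.1817]
eef_rot: [[-0.799, -0.601, 0.031], [-0.601, 0.799, 0.005], [-0.027, -0.014, -1.0]]
ft_force: [-0.2, 0.4, 0.3]
finger_gap: -0.0001
```

```bash
python3 - <<'E'
from h import *
a=shot('scene','s1'); 
im=cv2.resize(a['img'][130:260,235:395,::-1],None,fx=5,fy=4.6,interpolation=cv2.INTER_CUBIC)
cv2.imwrite('pics/c3.png',cv2.convertScaleAbs(im,alpha=1.4)); s=read_state(); print(s['joint_positions'],s['ft_force'])
E
```

```text
[-22.36821603  28.59078161  11.59373058  71.40666179   0.91669928
 -59.38237324] [ 2.32162101 -0.68518956  0.00956244]
```

View pics/c3.png

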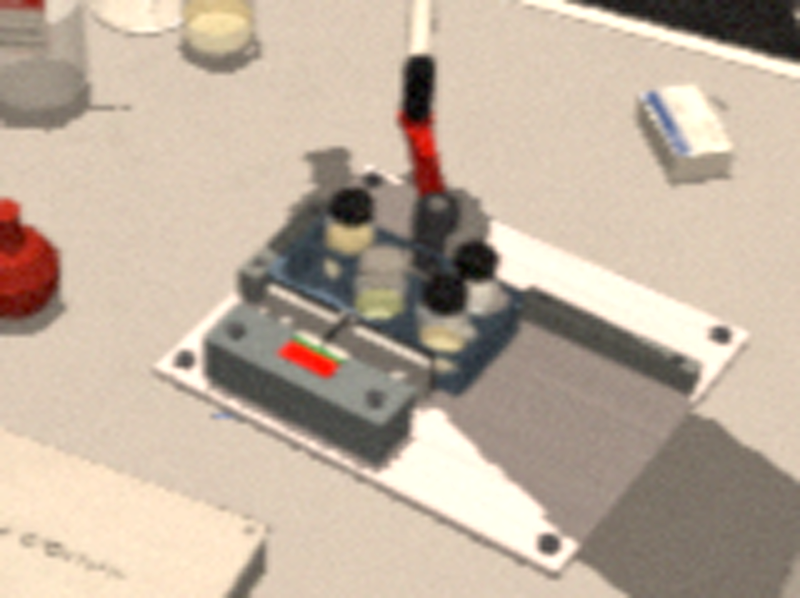

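The rack is flush at the stop and the vials are upright. The pointer at (340,325) is still free. Next is descending behind the knob.

{"api": "send_rows", "payload": {"series": [[-0.013,0.003,-0.02,0,1.5,0,-1],[0,0,-0.04,0,0,-2,-1],[0,0,-0.03,0,0,0,-1],[0,0,-0.02,0,0,0,-1],[0,0,0,0,0,0,-1]]}}

```text
time: 7.08
tcp_pos: [0.6306, -0.1688, 0.0635]
eef_rot: [[-0.822, -0.57, -0.002], [-0.57, 0.822, 0.006], [-0.002, 0.006, -1.0]]
ft_force: [-0.6, -1.3, -0.4]
finger_gap: -0.0001
```

```bash
cat > arc.py <<'E'
import sys; from h import *
s=read_state(); c=np.array([.560,-.1195]); q=s['tcp_pos']; R=s['eef_rot']
d=q[:2]-c; th=np.arctan2(d[1],d[0]); yaw=np.arctan2(-R[1,0],-R[0,0])
print('th',th,'r',np.hypot(*d),'a',-.724-th,'yawerr',np.degrees(np.pi/2+th-yaw),'z',q[2],s['ft_force'].round(1))
for a in map(float,sys.argv[1:]):
    t=-.724-a; n=c+.0873*np.array([np.cos(t),np.sin(t)]); dy=np.degrees((np.pi/2+t-yaw+np.pi)%(2*np.pi)-np.pi)
    print(a,(n-q[:2]).round(4),round(dy,1)); q=np.r_[n,q[2]]; yaw=np.pi/2+t
E
python3 arc.py 0 .12 .24 .36 .48
```

```text
th -0.6100890625928308 r 0.08612997844825472 a -0.11391093740716918 yawerr 20.312951275973095 z 0.06348834736343945 [-0.6 -1.3 -0.4]
0.0 [-0.0052 -0.0085] 13.8
0.12 [-0.0074 -0.0074] -6.9
0.24 [-0.0082 -0.0065] -6.9
0.36 [-0.0089 -0.0054] -6.9
0.48 [-0.0095 -0.0043] -6.9
```

```bash
sed -i 's#np.pi/2+t-yaw#np.pi/2+t-.231-yaw#; s#yaw=np.pi/2+t$#yaw=np.pi/2+t-.231#' arc.py
```

{"api": "send_rows", "payload": {"series": [[-0.005,-0.0085,0,0,0,0,-1],[-0.0075,-0.0075,0,0,0,-6,-1],[-0.008,-0.0065,0,0,0,-7,-1],[-0.009,-0.0055,0,0,0,-7,-1],[-0.0095,-0.0045,0,0,0,-7,-1]]}}

```text
time: 7.7
tcp_pos: [0.5933, -0.2016, 0.0679]
eef_rot: [[-0.993, -0.121, 0.012], [-0.121, 0.993, 0.005], [-0.012, 0.003, -1.0]]
ft_force: [2.2, 1.8, -2.0]
finger_gap: -0.0003
```

```bash
python3 arc.py .5 .6 .7 .8 .9
```

```text
th -1.185504542472804 r 0.08856275331867267 a 0.4615045424728039 yawerr 15.123168409871889 z 0.06793100469470328 [ 2.2  1.8 -2. ]
0.5 [-0.0036 -0.    ] -0.3
0.6 [-0.0083 -0.0026] -5.7
0.7 [-0.0086 -0.0017] -5.7
0.8 [-0.0087 -0.0008] -5.7
0.9 [-0.0087  0.    ] -5.7
```

{"api": "send_rows", "payload": {"series": [[-0.0065,0,-0.002,0,0,-2,-1],[-0.0083,-0.0025,-0.001,0,0,-6,-1],[-0.0085,-0.0015,0,0,0,-6,-1],[-0.0087,-0.001,0,0,0,-6,-1],[-0.0087,0,0,0,0,-6,-1]]}}

```text
time: 8.32
tcp_pos: [0.5563, -0.2097, 0.0705]
eef_rot: [[-0.941, 0.336, 0.026], [0.336, 0.942, -0.01], [-0.028, -0.001, -1.0]]
ft_force: [3.2, -0.6, -2.5]
finger_gap: -0.0002
```

```bash
python3 arc.py 1.0 1.1 1.2 1.27 1.33; python3 - <<'E'
from h import *
a=shot('scene','s2'); 
im=cv2.resize(a['img'][130:260,235:395,::-1],None,fx=5,fy=4.6,interpolation=cv2.INTER_CUBIC)
cv2.imwrite('pics/c4.png',cv2.convertScaleAbs(im,alpha=1.4))
E
```

```text
th -1.6117995961196017 r 0.09030417266310914 a 0.8877995961196017 yawerr 17.297614005942687 z 0.07052244995703498 [ 3.2 -0.6 -2.5]
1.0 [-0.0096  0.004 ] -2.4
1.1 [-0.0085  0.0018] -5.7
1.2 [-0.0083  0.0026] -5.7
1.27 [-0.0057  0.0023] -4.0
1.33 [-0.0047  0.0023] -3.4
```

View pics/c4.png

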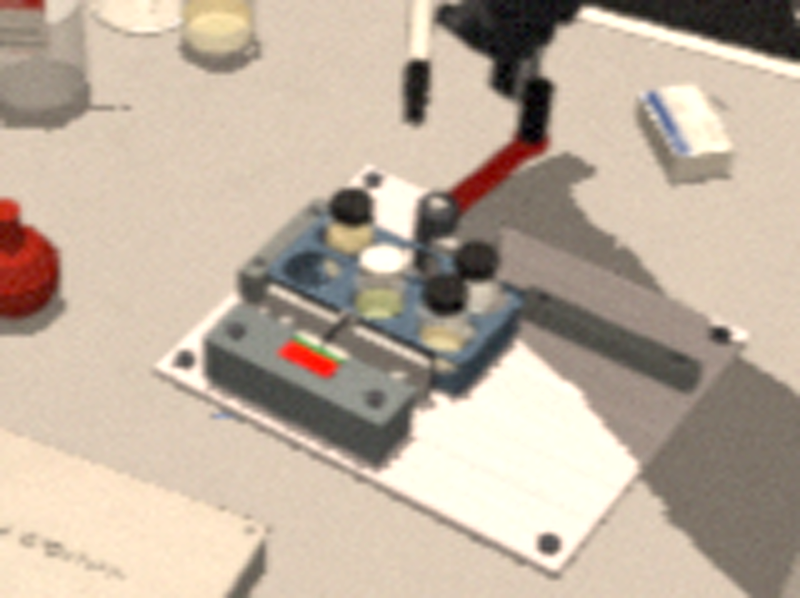

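The knob is moving with the lever. The rack looks unmoved and the pointer is still in white. I'll carry on to a≈1.3.

{"api": "send_rows", "payload": {"series": [[-0.01,0.003,-0.005,0,0,-3,-1],[-0.0085,0.002,-0.003,0,0,-6,-1],[-0.0083,0.0025,-0.002,0,0,-6,-1],[-0.006,0.0025,-0.001,0,0,-4,-1],[-0.005,0.0025,0,0,0,-3.5,-1]]}}

```text
time: 9.0
tcp_pos: [0.5243, -0.2028, 0.067]
eef_rot: [[-0.737, 0.675, 0.035], [0.674, 0.738, -0.035], [-0.049, -0.002, -0.999]]
ft_force: [3.1, -4.3, -3.3]
finger_gap: 0.0003
```

```bash
python3 arc.py 1.35 1.4 1.45 1.5 1.55; python3 - <<'E'
from h import *
a=shot('scene','s3'); 
im=cv2.resize(a['img'][175:230,270:340,::-1],None,fx=10,fy=10,interpolation=cv2.INTER_CUBIC)
cv2.imwrite('pics/c5.png',cv2.convertScaleAbs(im,alpha=1.4))
E
```

```text
th -1.975144852822753 r 0.09064315453698454 a 1.2511448528227531 yawerr 19.260682107313183 z 0.06702307408965513 [ 3.1 -4.3 -3.3]
1.35 [-0.0064  0.0069] 0.4
1.4 [-0.0038  0.0022] -2.9
1.45 [-0.0037  0.0024] -2.9
1.5 [-0.0035  0.0026] -2.9
1.55 [-0.0034  0.0027] -2.9
```

View pics/c5.png

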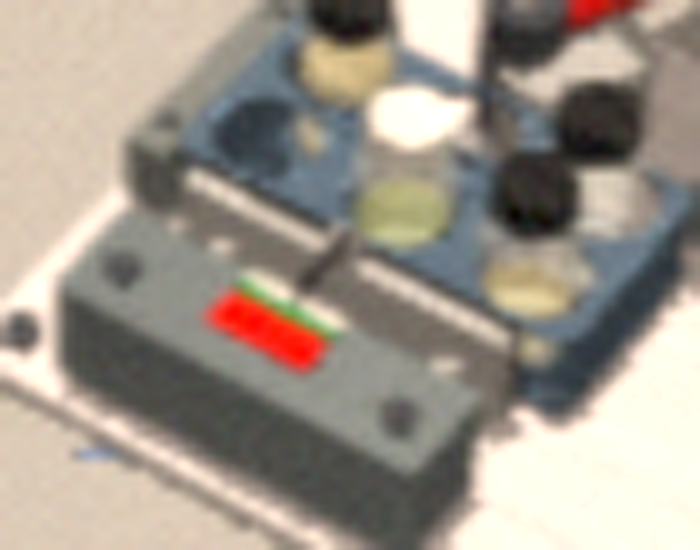

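The rack is now at the pad, and the pointer tip at crop (300,285) is still at the white edge. I'll advance gently.

{"api": "send_rows", "payload": {"series": [[-0.0055,0.0045,-0.003,2,2,-2,-1],[-0.004,0.0025,-0.002,0,0,-3,-1],[-0.0037,0.0025,-0.001,0,0,-3,-1],[-0.0035,0.0025,0,0,0,-3,-1],[-0.001,0.001,0,0,0,0,-1]]}}

```text
time: 9.68
tcp_pos: [0.5121, -0.1965, 0.0667]
eef_rot: [[-0.599, 0.8, 0.01], [0.8, 0.599, -0.014], [-0.017, -0.0, -1.0]]
ft_force: [2.6, -2.1, -2.1]
finger_gap: 0.0004
```

```bash
python3 arc.py 1.5 1.55 1.6 1.65 1.7; cat > pad.py <<'E'
# pad motion since s0 by scene image, in mm along cradle +y
import sys; from h import *
n=sys.argv[1]; b=shot('scene',n); a=load('s3')
g=lambda d:cv2.GaussianBlur(cv2.cvtColor(d['img'],cv2.COLOR_RGB2GRAY).astype(np.float32),(0,0),.8)
y=np.array([np.sin(.152),np.cos(.152),0])
p0=np.array([.5245,-.0651,.042])+.032*np.array([.988,-.152,0])+.043*y
e=(w2px(a,[p0+.001*y])-w2px(a,[p0]))[0]; print('px/mm',e, 'at',w2px(a,[p0])[0])
A=g(a);B=g(b); m=np.zeros(A.shape,np.uint8); m[190:212,286:324]=0
pts=[(x,yy) for x,yy in zip(range(290,318,2),np.linspace(194,207,14))]
P=np.array(pts,float); K=np.stack(np.meshgrid(np.arange(-1,2),np.arange(-2,2)),-1).reshape(-1,2)
Q=(P[:,None]+K).reshape(-1,2).astype(np.float32)
A0=cv2.remap(A,Q[:,:1],Q[:,1:],cv2.INTER_LINEAR)
S=np.arange(-1,9,.25); r=[]
for s in S:
    q=(Q+s*e).astype(np.float32); r.append(np.abs(cv2.remap(B,q[:,:1],q[:,1:],cv2.INTER_LINEAR)-A0).mean())
print('best shift mm',S[np.argmin(r)],np.round(r[::2],1))
im=cv2.resize(b['img'][175:230,270:340,::-1],None,fx=10,fy=10,interpolation=cv2.INTER_CUBIC)
cv2.imwrite('pics/%s_c.png'%n,cv2.convertScaleAbs(im,alpha=1.4))
E
python3 pad.py s4
```

```text
th -2.127662233756375 r 0.09068216116700277 a 1.403662233756375 yawerr 21.268862890245128 z 0.066723952974527 [ 2.6 -2.1 -2.1]
1.5 [-0.0051  0.0077] 2.5
1.55 [-0.0034  0.0027] -2.9
1.6 [-0.0033  0.0029] -2.9
1.65 [-0.0031  0.0031] -2.9
1.7 [-0.003   0.0032] -2.9
px/mm [-0.21225134  0.23990884] at [307.19597781 200.48311261]
best shift mm 0.0 [ 5.5  2.7  0.9  2.7  5.1  7.3  9.1 11.2 13.1 15.2 17.  17.9 18.2 18.8
 19.5 20.2 21.  21.7 22.2 22.7]
```

View pics/s4_c.png

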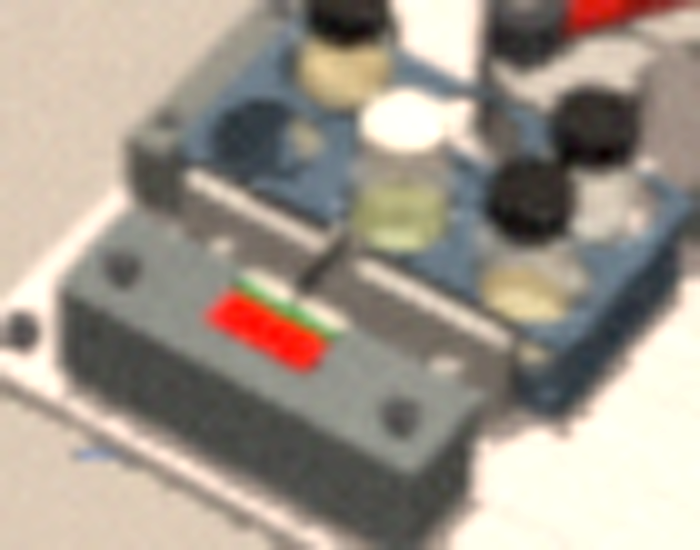

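The pad is still free, with 0.0 mm of shift, and the rack has crept up to it. I'll take about 0.15 rad more.

{"api": "send_rows", "payload": {"series": [[-0.0035,0.004,-0.002,0,0,0,-1],[-0.0034,0.0035,-0.001,0,0,0,-1],[-0.0033,0.0035,-0.001,0,0,-2,-1],[-0.0025,0.003,0,0,0,-2,-1],[0,0,0,0,0,0,-1]]}}

```text
time: 10.35
tcp_pos: [0.5016, -0.1875, 0.0662]
eef_rot: [[-0.545, 0.838, 0.014], [0.838, 0.545, -0.026], [-0.03, -0.003, -1.0]]
ft_force: [1.3, -1.0, -1.9]
finger_gap: 0.0003
```

```bash
python3 arc.py 1.6 1.65 1.7; python3 pad.py s5
```

```text
th -2.2802777890602135 r 0.08961126518626399 a 1.5562777890602135 yawerr 16.327378790351588 z 0.06619355524100953 [ 1.3 -1.  -1.9]
1.6 [-0.0013  0.0043] 0.6
1.65 [-0.0031  0.0031] -2.9
1.7 [-0.003   0.0032] -2.9
px/mm [-0.21225134  0.23990884] at [307.19597781 200.48311261]
best shift mm 1.25 [11.7  9.2  7.1  5.   3.4  3.5  4.7  6.6  8.7 11.  13.2 14.8 15.4 16.1
 17.  18.  19.2 20.2 21.1 21.9]
```

{"api": "send_rows", "payload": {"series": [[-0.003,0.0045,-0.002,0,0,0,-1],[-0.0032,0.0035,-0.001,0,0,-3,-1],[-0.003,0.0035,-0.001,0,0,-3,-1],[-0.0025,0.003,0,0,0,-3,-1],[0,0,0,0,0,0,-1]]}}

```text
time: 11.02
tcp_pos: [0.4933, -0.1793, 0.0656]
eef_rot: [[-0.403, 0.915, 0.015], [0.914, 0.404, -0.043], [-0.045, -0.003, -0.999]]
ft_force: [1.7, -2.4, -2.1]
finger_gap: -0.0002
```

```bash
python3 arc.py 1.7 1.75 1.8; python3 pad.py s6
```

```text
th -2.4113060070311203 r 0.08958283079196735 a 1.6873060070311203 yawerr 18.023690548555034 z 0.06564496050645419 [ 1.7 -2.4 -2.1]
1.7 [0.001  0.0024] 4.1
1.75 [-0.0028  0.0034] -2.9
1.8 [-0.0026  0.0035] -2.9
px/mm [-0.21225134  0.23990884] at [307.19597781 200.48311261]
best shift mm 3.0 [18.9 17.3 15.9 13.3 10.5  8.   5.9  3.8  2.9  4.2  6.3  8.3  9.7 11.2
 12.8 14.1 15.5 16.9 18.1 19.3]
```

The pad is at 3.0 mm. I'll add about 1.5 mm more.

{"api": "send_rows", "payload": {"series": [[-0.0015,0.0035,-0.001,0,0,0,-1],[-0.0028,0.0035,-0.001,0,0,-2,-1],[-0.0026,0.0035,0,0,0,-2,-1],[-0.001,0.0015,0,0,0,0,-1],[0,0,0,0,0,0,-1]]}}

```text
time: 11.7
tcp_pos: [0.4885, -0.1739, 0.066]
eef_rot: [[-0.336, 0.942, 0.017], [0.94, 0.337, -0.058], [-0.061, -0.004, -0.998]]
ft_force: [1.9, -2.4, -2.6]
finger_gap: 0.0002
```

```bash
python3 arc.py; python3 pad.py s7
```

```text
th -2.491468808401146 r 0.08987278365169055 a 1.7674688084011458 yawerr 17.55841294369244 z 0.06596355237444558 [ 1.9 -2.4 -2.6]
px/mm [-0.21225134  0.23990884] at [307.19597781 200.48311261]
best shift mm 3.75 [21.3 20.5 19.6 17.1 14.5 12.1 10.1  7.9  6.2  5.   4.9  5.9  7.1  8.8
 10.6 12.2 13.9 15.3 16.5 17.9]
```

View pics/s7_c.png

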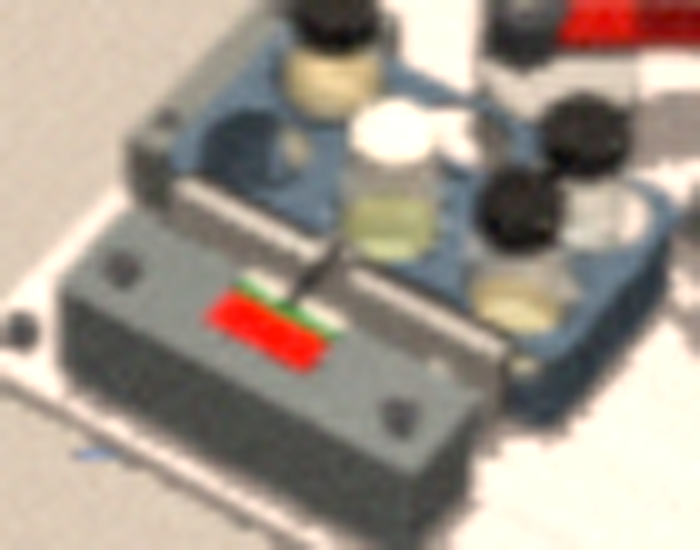

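The pad is at about 3.9 mm and the pointer tip at crop (292,303) is in the green. I'll back away from the knob, lift and retreat.

{"api": "send_rows", "payload": {"series": [[0.008,-0.01,0,0,0,0,-1],[0.01,-0.012,0.005,0,0,0,-1],[0,0,0.04,0,0,0,-1],[0,0,0.05,0,0,0,-1],[0,0,0.05,0,0,0,-1]]}}

```text
time: 12.38
tcp_pos: [0.5021, -0.1919, 0.2084]
eef_rot: [[-0.341, 0.94, 0.002], [0.939, 0.34, -0.044], [-0.042, -0.013, -0.999]]
ft_force: [0.2, -0.3, 0.2]
finger_gap: -0.0004
```

{"api": "send_rows", "payload": {"series": [[-0.03,0.0,0.03,0,0,0,-1],[-0.03,0,0,0,0,0,-1],[0,0,0,0,0,0,-1],[0,0,0,0,0,0,-1],[0,0,0,0,0,0,-1]]}}

```text
time: 13.0
tcp_pos: [0.4441, -0.1921, 0.2437]
eef_rot: [[-0.343, 0.939, 0.008], [0.938, 0.343, -0.043], [-0.043, -0.007, -0.999]]
ft_force: [0.3, -0.8, -0.2]
finger_gap: 0.0003
```

```bash
python3 pad.py s8; python3 - <<'E'
from h import *
a=load('s8')
im=cv2.resize(a['img'][110:240,235:395,::-1],None,fx=5,fy=4.6,interpolation=cv2.INTER_CUBIC)
cv2.imwrite('pics/c8.png',cv2.convertScaleAbs(im,alpha=1.4))
E
```

```text
px/mm [-0.21225134  0.23990884] at [307.19597781 200.48311261]
best shift mm 3.75 [21.5 20.6 19.8 17.3 14.6 12.2 10.2  8.   6.3  5.1  5.1  6.   7.2  8.8
 10.7 12.3 14.  15.5 16.6 18. ]
```

View pics/c8.png

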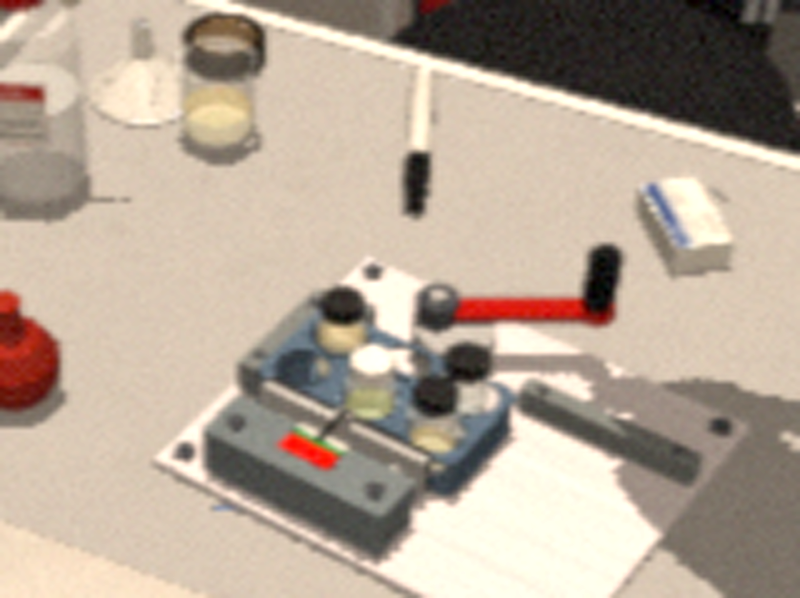

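The pad is unchanged at 3.75 mm, the pointer is in the green, the vials are upright and the bystanders haven't moved. One top view will confirm the rack sits at the stop.

```bash
python3 - <<'E'
from h import *
a=shot('top','t9')
im=cv2.resize(a['img'][195:255,270:345,::-1],None,fx=10,fy=10,interpolation=cv2.INTER_CUBIC)
cv2.imwrite('pics/c9.png',cv2.convertScaleAbs(im,alpha=1.5))
E
```

```text
(no output)
```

View pics/c9.png

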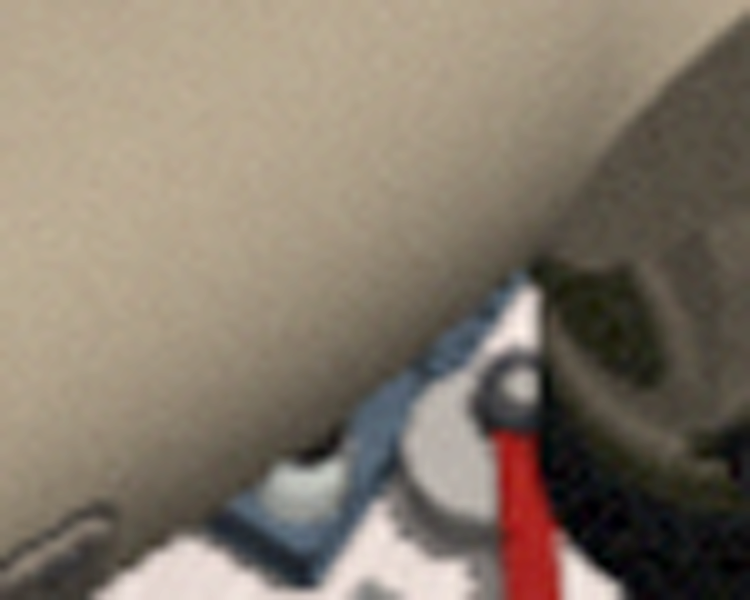

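The arm blocks the view, so I'll swing it to the right.

{"api": "send_rows", "payload": {"series": [[-0.02,-0.045,0,0,0,0,-1],[-0.02,-0.045,0,0,0,0,-1],[-0.02,-0.045,0,0,0,0,-1],[-0.02,-0.045,0,0,0,0,-1],[-0.01,-0.03,0,0,0,0,-1]]}}

```text
time: 13.72
tcp_pos: [0.354, -0.4054, 0.2413]
eef_rot: [[-0.352, 0.936, 0.007], [0.935, 0.352, -0.04], [-0.04, -0.007, -0.999]]
ft_force: [-0.0, -0.2, -0.0]
finger_gap: -0.0001
```

```bash
python3 - <<'E'
from h import *
a=shot('top','t10')
im=cv2.resize(a['img'][190:265,265:365,::-1],None,fx=8,fy=8,interpolation=cv2.INTER_CUBIC)
cv2.imwrite('pics/c10.png',cv2.convertScaleAbs(im,alpha=1.5))
E
```

```text
(no output)
```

View pics/c10.png

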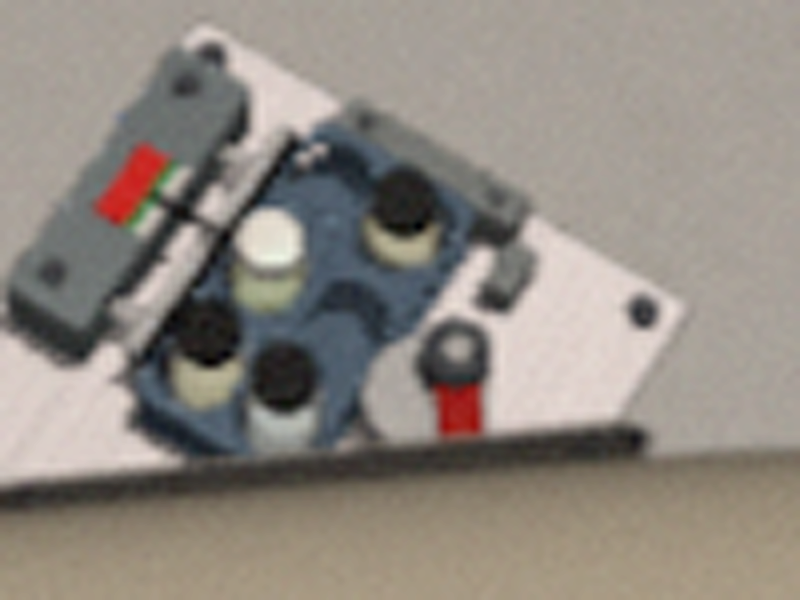

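The rack's far end is flush with the stop along (340,125)–(475,220). The pointer tip at (150,192) is in the green and clear of the red. I'm handing in.

```bash
python3 -c "
from bench import *
print(hand_in())"
```

```text
the job is handed in; nothing more can be done
None
```

The rack is clamped against the end stop and the job is handed in, at about 14 s on the robot's clock. I pushed the rack about 55 mm along the channel with the closed fingers until it stalled at the stop. I then swung the lever clockwise in stages to about 1.77 rad, backed off the knob and moved the arm clear.

- **Clamp:** the pad reads about 3.75 mm pressed back in the scene image, the same before and after letting go. The pointer is in the green (2.5 to 6.5 mm) and was never seen in the red.
- **Rack and vials:** the last top view shows the rack flush with the stop and the vials upright.
- **Bystanders:** the carton, pen, beaker and bulb look undisturbed. I did not check the spanner again after the first pictures, but the arm never worked low near it.
- **Forces:** the highest wrist force reading was about 10 N. The tool tilted about 3° while pressing the rack at the stop, and I straightened it before moving on.
- **Disagreement:** the lever angle comes from the tool position, and my fitted pivot was off by a few millimetres. I therefore used the pad images, not the angle, to decide when to stop.

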